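# Fit the end cap and show the pipe to the inspection camera

### The arm

A 6-joint arm with a two-finger parallel gripper is mounted at the origin on a cart in front of the work surface, level with it; the furniture and walls round the work are solid. World frame = base frame: x ahead of the robot, y to its left, z up, the work surface at z = 0. Lengths are in mm, angles in rad, forces in N, time in s.
With the tool pointing down it reaches from about 350 to 775 mm from the base axis. Payload 7.3 kg.
Tool frame: the origin (TCP) lies between the finger pads; the fingertips stand 14 mm ahead of it and the grasp point (between the pads) lies 5 mm behind it; y points along the fingers, z is the direction in which the jaws open and shut, and the axes are right-handed (so a half turn about y gives the same grasp; the last joint's range is limited). The gripper opens to 92 mm and grips with 3 to 60 N. Pads are 19 mm wide; open, the fingers measure 130 mm over their backs; the gripper's body (75 mm by 190 mm) begins 47 mm behind the grasp point.
Start: joints at [-0.146, 0.342, 1.524, -0, 1.275, -0.146], TCP at [525.018, 0.02, 240.741] pointing down, gripper open.
Joint ranges: [-2.53, 2.53], [-0.77, 2.02], [0.04, 2.7], [-1, 4.14], [0.28, 2.66], [-3.11, 3.11]. Speed limits (rad/s): [2.57, 2.57, 3.14, 3.14, 3.14, 3.14].

### API

Orientations are given as [roll, pitch, yaw] about the fixed x, y, z axes, in that order (R = Rz(yaw) Ry(pitch) Rx(roll)).
In Python, from plant import bot, vision, order gives the robot as it stands.
- The arm moves only by the tool apply_moves, never from a script. Its argument "rows" is a list of rows, each a list of 3 entries, a list of its own where there are three numbers: the shift along the tool's x, y, z in cm, then the turn about the tool's y in rad, then the finger opening in cm, from 0 to 9.18. A call has 1 to 5 rows; each row is the pose to reach, as a shift and turn from the pose measured when the call began, along the tool's axes at that moment; what a row does not reach only later rows make up. A row lasts 1/8 s, in which the tool goes at most 62.5 mm and 10.7 degrees, less where a joint would pass 70% of its speed; a pose out of reach is approached as far as the arm can. A call with a gripper value outside its range is refused whole. The fingers move at their own pace and stop on an object; the grip force is fixed at half the most. Time passes only in rows, so rows that repeat a pose let the fingers close. It gives the time, the measured TCP pose, the force and the opening at its end, in the units of the state.
- bot.get_obs(): the state, without advancing time (a new reading comes with each control period).
- vision.capture(name): name is "scene" or "side" or "wrist"; returns the picture (480x640x3 uint8, red, green, blue); there is no depth.
- vision.camera_info(name): a dict with "mtx" (3x3 intrinsics, pixels), "rvec" (rotation vector, rad) and "tvec" (3), from world to camera coordinates, as OpenCV has them. Camera axes: x right, y down, z forward; pixel columns grow to the right and rows downward; lengths in mm; the calibration is good to about 2 mm. A picture is of the moment at which its call begins: read the wrist's pose just before it. camera_info takes no time and is no camera call; for the wrist camera it gives the pose at the moment of the call.
- order.close_job(): hands the job in, once; it reports no verdict.
The state is a dict: "time": time; "joint_positions": joint angles; "dq": joint speeds; "tau": joint torques, N m; "tool_pos": TCP position; "tcp_rot": TCP orientation; "contact_force": force on the tool from outside, world axes, zero at the start; "moment": the same for the moment, N m; "grip_width": finger opening in mm.
Only numpy, scipy, OpenCV 4.12 (cv2) and the standard library are available. Lean on these libraries where they do the work, as an engineer would, in place of code of your own. Each camera call takes 0.05 s, during which the arm holds its last target.

### The job

Set the loose end cap on the open top of the short pipe, while the pipe stands on the table, so that it sits fully down and level, and let go of it. Then grip the pipe itself, lift it with the cap still seated and hold it upright in front of the inspection camera: its side outlet pointing straight into the lens, level with the lens, the middle of the pipe 13 cm in front of the lens. Finish while holding it still there, and leave the camera and the other things on the table where they are.

Things in the scene. Friction and masses are not known exactly. Their poses are not given: they have to be found in the camera images.
- pipe_mid (a point): middle of the loose short dark steel pipe, on its axis, half-way up. It stands upright on the table: 50 mm outside diameter, 38 mm bore, 50 mm tall, about 0.33 kg; this point is 25 mm above its lower end. z is up along the pipe; x points out through the side outlet. Best gripped across its diameter with the fingers to either side of the outlet
- outlet (a point): centre of the outer end of the pipe's side outlet, a round brass stub of 17 mm diameter at the pipe's mid-height, 33.5 mm from the pipe's axis along the pipe's x
- pipe: the short pipe; origin on its axis at its lower end; axes as for pipe_mid
- cap_grip (a point): centre of the grip boss of the loose aluminium end cap, 17 mm above the cap's underside; z up. The boss is round, 22 mm diameter, 14 mm tall, on a flange of 45 mm diameter. The cap lies on its spigot, boss up, about 0.13 kg. When seated, the flange rests on the pipe's rim and this point is on the pipe's axis, 36 mm above pipe_mid (boss top 43 mm above it)
- cap: the end cap; origin at the centre of its underside. From below: spigot 6 mm long, 34 mm diameter, its lower 3 mm tapered to 28 mm, which goes into the bore; flange 45 mm diameter, 4 mm thick; grip boss 14 mm tall. Whole height 24 mm
- lens (a point): centre of the front face of the inspection camera's lens (36 mm diameter black barrel on a grey box 36 x 46 x 46 mm). The camera looks level along this point's -x axis, towards the robot's side of the table; z is up. Its height differs between starts
- stand: the camera's fixed stand: round foot of 80 mm diameter, mast of 16 mm diameter, 270 mm tall; origin at the foot's underside. The mast stands 60 mm behind the lens face (its +x) and carries the camera head
- t_joint: T-shaped weld sample, 45 x 80 x 40 mm, origin under its centre; a bystander
- tape_measure: yellow tape measure, 66 x 99 x 38 mm, origin under its centre; a bystander
- coupon_2: steel practice plate, 50 x 100 x 8 mm, origin under its centre; a bystander
- f_clamp: red F clamp lying flat, 78 x 224 x 27 mm, long along its y, origin under its centre; a bystander
- centre_punch: centre punch, 11 x 100 x 11 mm, origin under its centre; a bystander
- soapstone: thin soapstone marker in a metal holder, 10 x 122 x 11 mm, long along its y, origin under its centre; a bystander
Things that resemble listed ones, but are neither listed nor needed, are in the scene too. What is meant by the cap is not blue, and is the smaller of those in its own colour.

How it is judged (in metres and radians):
On the way:
1. the cap is seated level on the pipe, which stands on the table, and is let go (z of cap_grip in the frame of pipe_mid between 0.0335 and 0.038 m and x of cap_grip in the frame of pipe_mid between -0.0035 and 0.0035 m and y of cap_grip in the frame of pipe_mid between -0.0035 and 0.0035 m and angle between the z axis of cap_grip and the z axis of pipe_mid, either way round below 0.08 rad and contact force between the fingers and cap below 0.1 N and height (world z) of pipe below 0.004 m and angle between pipe's own z axis and vertical below 0.06 rad), for 0.2 s.
At the end, for the whole second after the job is handed in: Robot holds the pipe still: pipe_mid 110-150 mm in front of the lens, within 15 mm of its axis sideways and in height; outlet to the lens within 0.2 rad; upright within 0.12 rad; not leaning on the stand; cap seated (33.5-38 mm above pipe_mid, 3.5 mm off axis, 0.08 rad tilt at most) (z of cap_grip in the frame of pipe_mid between 0.0335 and 0.038 m and x of cap_grip in the frame of pipe_mid between -0.0035 and 0.0035 m and y of cap_grip in the frame of pipe_mid between -0.0035 and 0.0035 m and angle between the z axis of cap_grip and the z axis of pipe_mid, either way round below 0.08 rad and x of pipe_mid in the frame of lens between -0.15 and -0.11 m and y of pipe_mid in the frame of lens between -0.015 and 0.015 m and z of pipe_mid in the frame of lens between -0.015 and 0.015 m and x of outlet in the frame of lens above -0.13 m and angle between the x axis of pipe_mid and the x axis of lens, either way round below 0.2 rad and angle between pipe_mid's own z axis and vertical below 0.12 rad and contact force between the fingers and pipe above 1 N and contact force between pipe and stand below 0.3 N and linear speed of pipe below 0.02 m/s); the arm keeps its last pose, push and grip.
It fails at once if the camera is moved by more than 8 mm (distance of lens from where it was at the start of the episode above 0.008 m).
It fails at once if another thing on the table is moved by more than 30 mm (distance of any of t_joint, tape_measure, coupon_2, f_clamp, centre_punch, soapstone from where it was at the start of the episode above 0.03 m).
It also fails if it takes over 58 s, if anything falls off the work surface, if the arm or the gripper's body presses on something with over 40 N, if the wrist force passes 120 N, or if a joint passes its speed limit or range.

## Working session

There is one attempt and no reset: what is moved stays moved. The work goes in short steps, Python scripts to look and compute and a tool call to move; the robot and the scene stay as the last step left them, time stands still between calls to the robot, and variables do not carry over. Pictures are saved under pics/ and viewed, and the job is handed in when it is done.

Besides the shell and the picture viewer there is one more tool, called in YAML: its name, and indented under it one key for each argument. apply_moves: Moves the arm, as the interface text tells. Its arguments: {"type":"object","properties":{"rows":{"type":"array","items":{"type":"array"}}},"required":["rows"]}

```bash
ls; mkdir -p pics
python3 - <<'E'
from plant import bot, vision, order
import cv2
print(bot.get_obs())
for n in("scene","side","wrist"):
    print(n,vision.camera_info(n))
    cv2.imwrite(f"pics/{n}0.png",vision.capture(n)[:,:,::-1])
E
```

```text
pics
{'time': 0.0, 'joint_positions': array([-1.46026408e-01,  3.42738735e-01,  1.52504660e+00,  1.26294047e-05,
        1.27539342e+00, -1.45993690e-01]), 'dq': array([-0.0005745 ,  0.00065027,  0.00037537, -0.0012799 , -0.00042923,
       -0.0003633 ]), 'tau': array([ 7.61924657e-04, -4.31245601e+01, -2.44219762e+01,  7.17750052e-02,
        5.59406646e-02, -1.04314388e-04]), 'tool_pos': array([5.24602770e+02, 7.05299470e-02, 2.40026312e+02]), 'tcp_rot': array([-1.57236380e+00,  2.42687997e-04, -1.57083292e+00]), 'contact_force': array([-0.57111883,  0.31500011, -0.22704811]), 'moment': array([-0.00877001,  0.00691001, -0.03446327]), 'grip_width': 91.79256174814296}
scene {'mtx': array([[533.93568561,   0.        , 325.3252693 ],
       [  0.        , 533.93568561, 235.08470528],
       [  0.        ,   0.        ,   1.        ]]), 'rvec': array([ 1.85408942, -1.1161789 ,  0.67334668]), 'tvec': array([-241.96999439,  332.31813495,  593.55894878])}
side {'mtx': array([[485.31909403,   0.        , 330.05367273],
       [  0.        , 485.31909403, 245.88064138],
       [  0.        ,   0.        ,   1.        ]]), 'rvec': array([ 0.51559905, -2.53846075,  1.37019428]), 'tvec': array([467.1174126 , 217.82695915, 764.02742031])}
wrist {'mtx': array([[417.98629977,   0.        , 323.40013839],
       [  0.        , 417.98629977, 247.27872638],
       [  0.        ,   0.        ,   1.        ]]), 'rvec': array([-2.85030260e+00, -8.31905211e-04,  3.03708474e-03]), 'tvec': array([-525.51269029,  -36.72902356,  391.51328142])}
```

View pics/scene0.png

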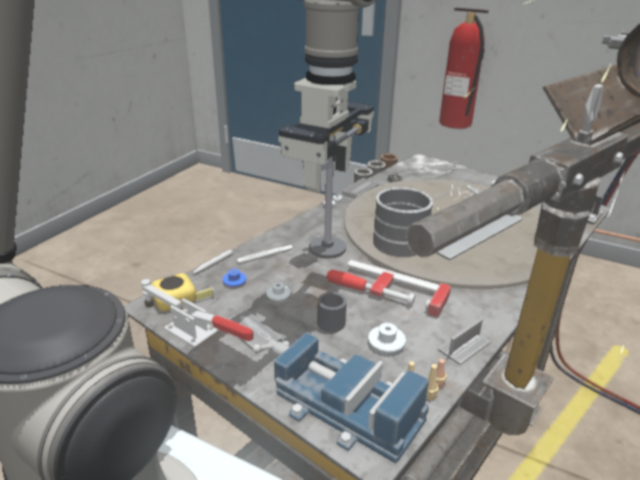

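View pics/side0.png

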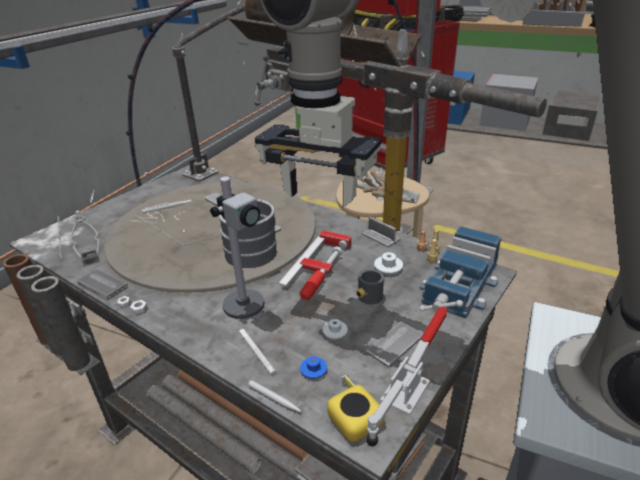

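View pics/wrist0.png

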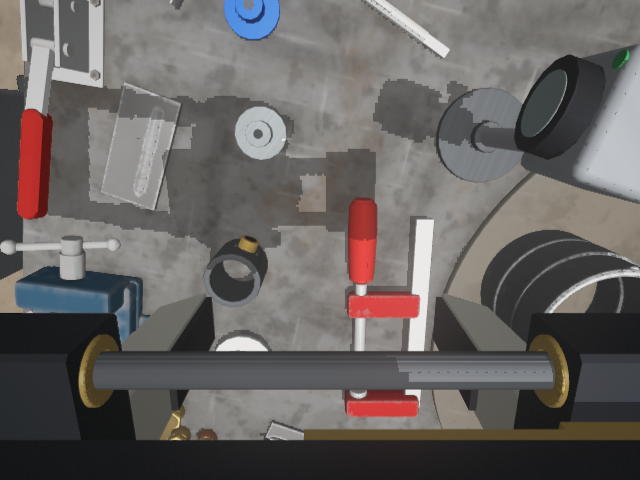

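```bash
cat > h.py <<'E'
import numpy as np, cv2
from plant import bot, vision, order
def cam(n):
    i=vision.camera_info(n); R=cv2.Rodrigues(i['rvec'])[0]; t=np.array(i['tvec']).ravel()
    return i['mtx'],R,t
def ray(c,uv):
    K,R,t=c; d=R.T@np.linalg.inv(K)@np.array([uv[0],uv[1],1.]); return -R.T@t,d/np.linalg.norm(d)
def plane(c,uv,z):
    o,d=ray(c,uv); return o+d*(z-o[2])/d[2]
def tri(cs,uvs):
    A=np.zeros((3,3));b=np.zeros(3);L=[ray(c,u) for c,u in zip(cs,uvs)]
    for o,d in L: P=np.eye(3)-np.outer(d,d);A+=P;b+=P@o
    x=np.linalg.solve(A,b); return x,[round(float(np.linalg.norm((np.eye(3)-np.outer(d,d))@(x-o))),2) for o,d in L]
def proj(c,X):
    K,R,t=c; p=K@(R@np.array(X,float)+t); return p[:2]/p[2]
E
python3 - <<'E'
from h import *
w=cam('wrist'); print('wristcam',-w[1].T@w[2])
im=cv2.imread('pics/wrist0.png')
for n,(x0,y0,x1,y1) in dict(pipe=(180,200,300,320),cap=(215,85,305,175),lens=(420,30,640,200)).items():
    c=cv2.resize(im[y0:y1,x0:x1],None,fx=4 if n!='lens' else 3,fy=4 if n!='lens' else 3,interpolation=cv2.INTER_CUBIC); cv2.imwrite(f'pics/z_{n}.png',c)
s=cv2.imread('pics/side0.png'); cv2.imwrite('pics/z_side.png',cv2.resize(s[170:330,200:400],None,fx=4,fy=3.75))
cv2.imwrite('pics/z_side.png',cv2.resize(s[170:320,200:400],None,fx=4,fy=4,interpolation=cv2.INTER_CUBIC))
for uv,z in [((260,133),24),((235,133),10),((285,133),10),((260,160),10),((235,275),50),((248,243),25)]: print(uv,plane(w,uv,z))
E
```

```text
wristcam [526.35583459  77.39121003 384.51792887]
(260, 133) [472.87731703  68.56213685  24.        ]
(235, 133) [449.17215987  68.21252751  10.        ]
(285, 133) [492.42414499  68.22602552  10.        ]
(260, 160) [469.80697163  45.27869991  10.        ]
(235, 275) [450.34580006 -47.66032784  50.        ]
(248, 243) [458.15924879 -26.46786992  25.        ]
```

View pics/z_pipe.png

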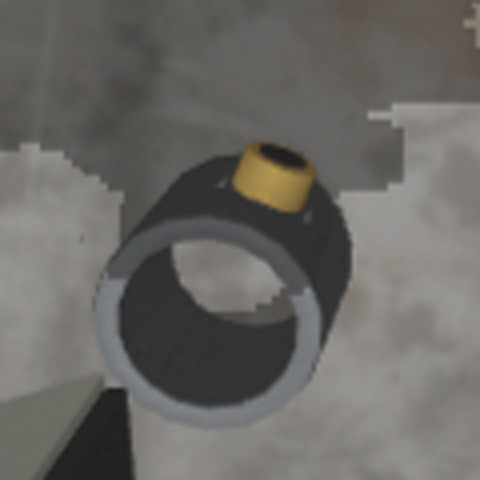

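View pics/z_cap.png

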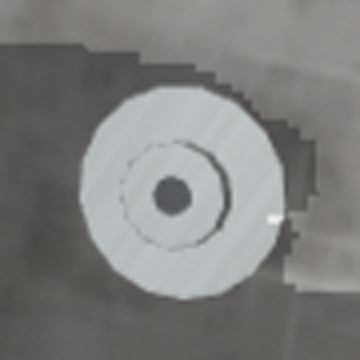

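View pics/z_lens.png

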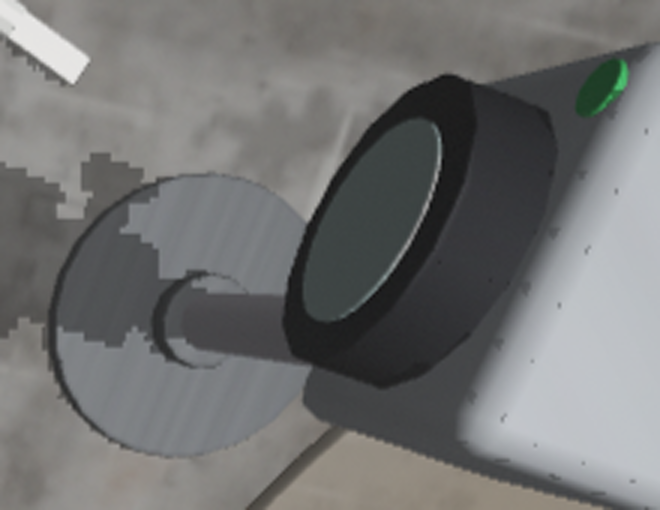

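View pics/z_side.png

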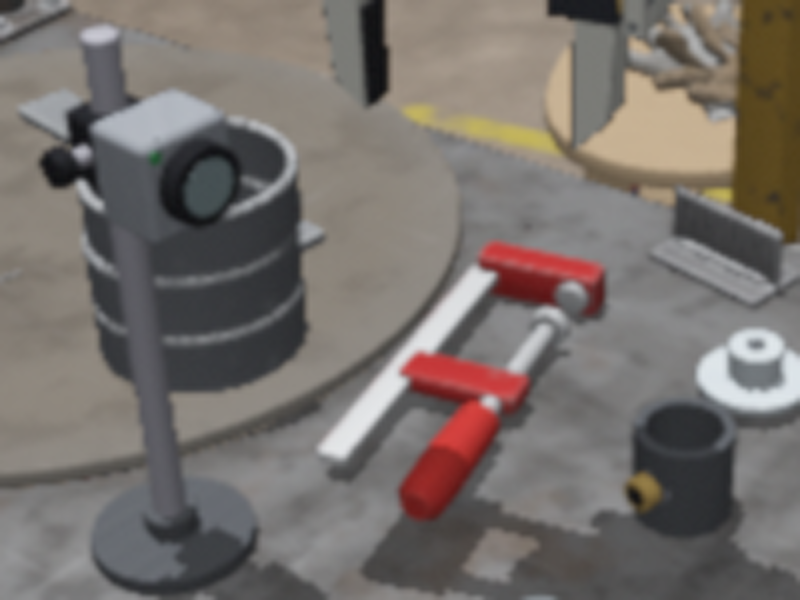

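Run:
```python
from h import *
w=cam('wrist'); s=cam('side'); sc=cam('scene')
L,e=tri([w,s],[(544,103.3),(252.5,217)]);print('lens',L,e)
F=plane(w,(482.5,135),5);print('foot w',F); 
print('foot s',plane(s,(243,304),5), 'scene',plane(sc,(327,246),5))
print('heading foot-lens',F-L,np.degrees(np.arctan2(*(F-L)[1::-1])),np.hypot(*(F-L)[:2]))
# pipe: fit ring ellipse from wrist by mask
im=cv2.imread('pics/wrist0.png'); g=cv2.cvtColor(im,cv2.COLOR_BGR2GRAY)
# ring edge points by eye in zoom (4x +180,+200)
p=np.array([(95,315),(205,217),(322,320),(213,428),(125,250),(300,255),(125,395),(300,385)])/4+[180,200]
P=np.array([plane(w,q,50) for q in p]); (c,_)=P[:,:2].mean(0),0
A=np.c_[2*P[:,:2],np.ones(len(P))]; x=np.linalg.lstsq(A,(P[:,:2]**2).sum(1),rcond=None)[0]; r=np.sqrt(x[2]+x[:2]@x[:2]);print('pipe c',x[:2],'r',r)
c=x[:2]
# outlet hole centre
o=np.array((285,156))/4+[180,200]; O=plane(w,o,25); print('outlet w',O,np.hypot(*(O[:2]-c)),np.degrees(np.arctan2(*(O[:2]-c)[::-1])))
o=np.array((640,494))/4+[200,170]; O2=plane(s,o,25); print('outlet s',O2, tri([w,s],[(251.2,239),o]))
# boss top circle centre & flange
b=np.array((173,195))/4+[215,85]; print('boss',plane(w,b,24)); f=np.array((182,192))/4+[215,85]; print('flange',plane(w,f,10))
```

```text
lens [607.22447648  83.76546763 219.67614074] [0.98, 0.98]
foot w [665.0900352   66.46601101   5.        ]
foot s [664.11532655  66.92037638   5.        ] scene [666.45381267  66.66970089   5.        ]
heading foot-lens [  57.86555872  -17.29945662 -214.67614074] -16.64453305510989 60.39614297148794
pipe c [447.65504386 -53.18764515] r 24.393644312053112
outlet w [461.25415164 -22.74774     25.        ] 33.339519453525455 65.92717056291727
outlet s [457.71113359 -25.24912216  25.        ] (array([459.35632168, -24.19608219,  24.3569505 ]), [2.06, 2.06])
boss [471.39324351  67.95894406  24.        ]
flange [471.23310356  68.21941225  10.        ]
```

apply_moves:
  rows:
    - [[-3.4, 4, -2.7], 0, 5]
    - [[-6.8, 8, -5.3], 0, 5]
    - [[-6.8, 13, -5.3], 0, 5]
    - [[-6.8, 13, -5.3], 0, 5]
    - [[-6.8, 13, -5.3], 0, 5]

```text
time: 0.78
tool_pos: [472.8, 67.8, 111.6]
tcp_rot: [-1.57, 0.0, -1.571]
contact_force: [0.6, 0.4, 0.4]
grip_width: 50.7
```

Run:
```python
from h import *
print(bot.get_obs())
w=cam('wrist'); im=vision.capture('wrist')[:,:,::-1]; cv2.imwrite('pics/w1.png',im)
for p in [(471.3,68.1,24),(471.3,68.1,10),(447.7,-53.2,50)]: print(proj(w,p))
```

```text
{'time': 0.775, 'joint_positions': array([-1.82260132e-02,  4.10129315e-01,  1.82788997e+00,  1.65583039e-04,
        9.02887172e-01, -1.79290924e-02]), 'dq': array([-0.00305026, -0.01915008, -0.01170911,  0.0010742 , -0.00611879,
        0.00052889]), 'tau': array([ 2.60278853e-01, -3.96707833e+01, -1.77627915e+01,  7.02185347e-02,
        9.74247255e-02, -2.26577773e-03]), 'tool_pos': array([472.77719917,  67.83443137, 111.61268673]), 'tcp_rot': array([-1.57010791e+00,  1.17749605e-04, -1.57119572e+00]), 'contact_force': array([0.60108905, 0.43571624, 0.3615898 ]), 'moment': array([ 0.00898662, -0.02287085,  0.02763865]), 'grip_width': 50.652768719270185}
[318.50178824 259.57022527]
[318.75888184 252.40713177]
[279.91933567 462.40139771]
```

View pics/w1.png

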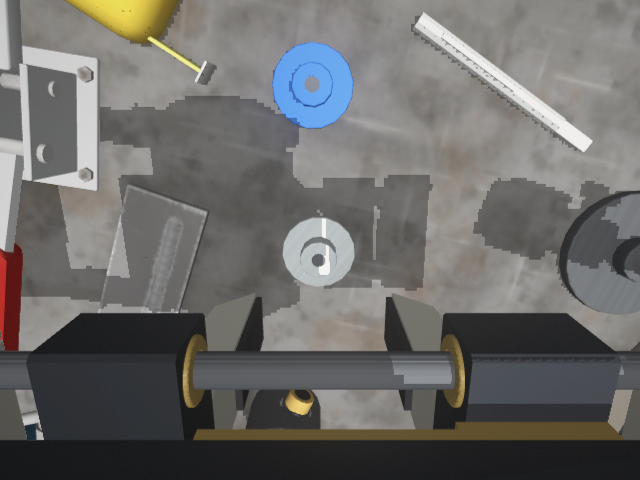

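apply_moves:
  rows:
    - [[0, 4, -0.16], 0, 5]
    - [[0, 7, -0.16], 0, 5]
    - [[0, 8.5, -0.16], 0, 5]
    - [[0, 8.5, -0.16], 0, 5]

```text
time: 1.32
tool_pos: [472.2, 67.5, 27.4]
tcp_rot: [-1.568, 0.0, -1.572]
contact_force: [-0.2, 0.3, -0.2]
grip_width: 50.0
```

apply_moves:
  rows:
    - [[0, 0.1, -0.1], 0, 5]
    - [[0, 0.1, -0.1], 0, 1.5]
    - [[0, 0.1, -0.1], 0, 1.5]
    - [[0, 0.1, -0.1], 0, 1.5]
    - [[0, 0.1, -0.1], 0, 1.5]

```text
time: 1.95
tool_pos: [471.2, 67.6, 26.6]
tcp_rot: [-1.569, 0.0, -1.572]
contact_force: [-2.0, -1.0, 3.5]
grip_width: 21.0
```

apply_moves:
  rows:
    - [[0, 0, 0], 0, 1.5]
    - [[0, 0, 0], 0, 1.5]
    - [[0, 0, 0], 0, 1.5]

```text
time: 2.33
tool_pos: [471.1, 67.5, 26.6]
tcp_rot: [-1.569, 0.0, -1.572]
contact_force: [-0.9, 0.5, 2.2]
grip_width: 20.7
```

apply_moves:
  rows:
    - [[0, -5, 0], 0, 1.5]
    - [[0, -9, 0], 0, 1.5]
    - [[5, -9, -1], 0, 1.5]
    - [[10, -9, -2], 0, 1.5]
    - [[12, -9, -2.35], 0, 1.5]

```text
time: 2.95
tool_pos: [446.7, -54.4, 116.5]
tcp_rot: [-1.569, -0.0, -1.574]
contact_force: [-0.3, 0.7, -1.6]
grip_width: 20.9
```

apply_moves:
  rows:
    - [[0, 0, 0], 0, 1.5]
    - [[0, 0, 0], 0, 1.5]

```text
time: 3.2
tool_pos: [446.7, -53.9, 116.3]
tcp_rot: [-1.569, 0.0, -1.574]
contact_force: [-0.7, -0.3, -1.2]
grip_width: 20.9
```

```bash
cat > look.py <<'E'
from h import *
import sys
k=sys.argv[1]; o=bot.get_obs(); print(o['time'],o['tool_pos'],o['tcp_rot'],o['grip_width'],o['contact_force'])
for n in sys.argv[2:]:
    im=vision.capture(n)[:,:,::-1]; cv2.imwrite(f'pics/{n}{k}.png',im)
E
python3 look.py 2 wrist side scene
python3 - <<'E'
from h import *
w=cam('wrist'); print(proj(w,(447.7,-53.2,50)))
E
```

```text
3.2 [446.66989426 -53.9432823  116.28675093] [-1.56911496e+00  1.60349950e-04 -1.57393303e+00] 20.92525244089738 [-0.70976045 -0.28139478 -1.16805467]
[322.38730333 272.00329757]
```

View pics/wrist2.png

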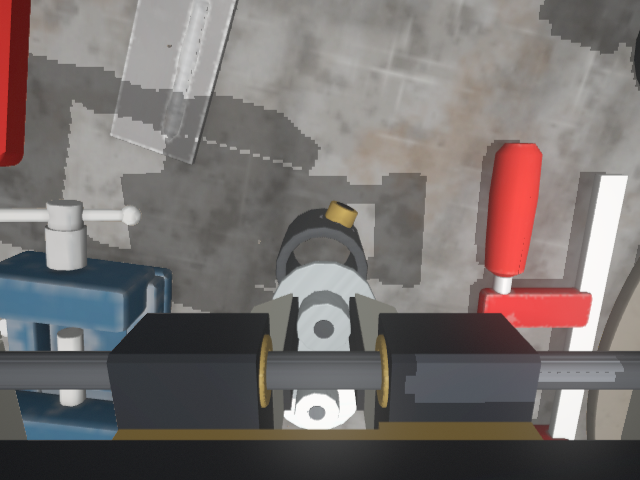

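View pics/side2.png

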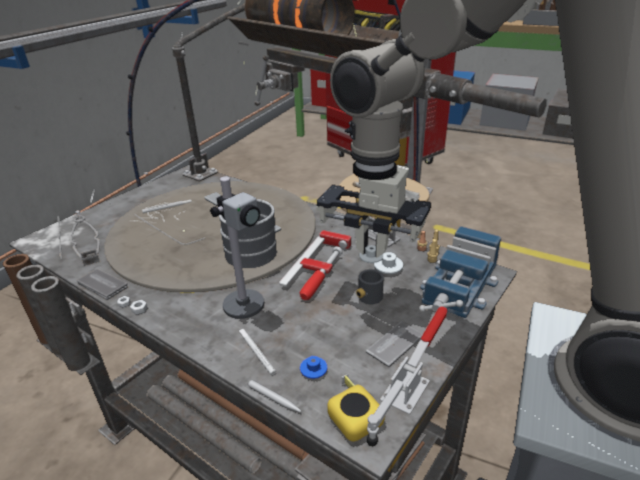

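Run:
```python
from h import *
im=cv2.imread('pics/wrist2.png'); cv2.imwrite('pics/z2.png',cv2.resize(im[190:350,230:420],None,fx=4,fy=3.75*4/3.75,interpolation=cv2.INTER_CUBIC)[:600])
w=cam('wrist'); print(plane(w,(324,328),113.7)); print(proj(w,(446.7,-53.9,113.7)))
for z in(40,60,80): print(plane(w,(170,275),z))
```

```text
[448.41171795 -53.09861409 113.7       ]
[319.61496073 329.86058693]
[362.01720877 -58.50170409  40.        ]
[369.82250476 -51.03916786  60.        ]
[377.62780075 -43.57663163  80.        ]
```

View pics/z2.png

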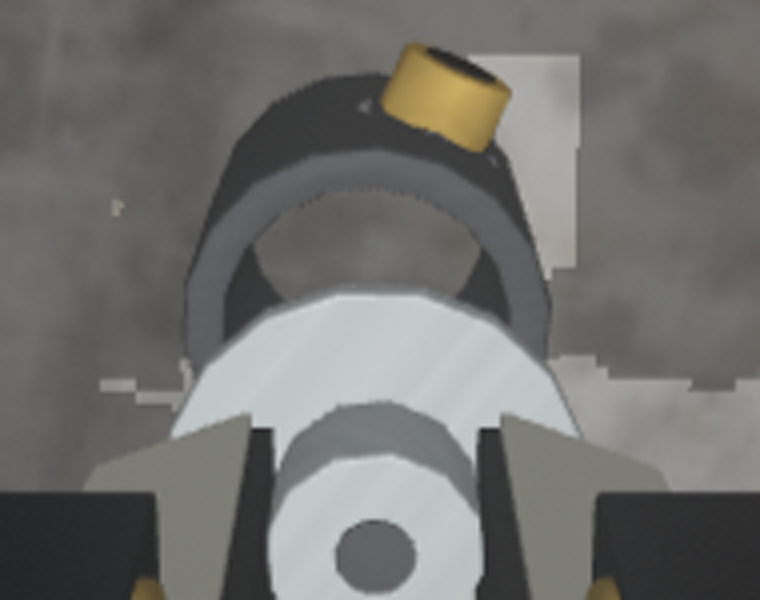

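Run:
```python
from h import *
w=cam('wrist')
q=lambda x,y:(230+x/4,190+y/4)
for uv,z in [(q(368,150),50),(q(368,190),50),(q(186,300),50),(q(550,300),50),(q(375,555),113.7),(q(375,288),99.7)]: print(uv,plane(w,uv,z)[:2])
P=np.array([plane(w,q(*p),50)[:2] for p in [(368,150),(250,203),(497,203),(192,260),(545,262),(186,310),(550,310)]])
A=np.c_[2*P,np.ones(len(P))]; x=np.linalg.lstsq(A,(P**2).sum(1),rcond=None)[0]; print(x[:2],np.sqrt(x[2]+x[:2]@x[:2]))
```

```text
(322.0, 227.5) [447.54871477 -28.65895046]
(322.0, 237.5) [447.53640089 -34.03768527]
(276.5, 265.0) [423.25547082 -49.19177993]
(367.5, 265.0) [471.75342823 -49.27320787]
(323.75, 328.75) [448.31395659 -53.42248125]
(323.75, 262.0) [448.36407308 -30.70680889]
[447.63182441 -53.77410944] 24.758139445023637
```

apply_moves:
  rows:
    - [[0.03, 2, -0.08], 0, 1.5]
    - [[0.03, 3.7, -0.08], 0, 1.5]
    - [[0.03, 3.7, -0.08], 0, 1.5]
    - [[0.03, 3.7, -0.08], 0, 1.5]

```text
time: 3.85
tool_pos: [446.5, -53.5, 79.8]
tcp_rot: [-1.568, -0.0, -1.572]
contact_force: [0.2, -0.7, -1.4]
grip_width: 20.9
```

```bash
python3 look.py 3 wrist side
python3 - <<'E'
from h import *
a=cv2.imread('pics/wrist3.png')[200:400,200:440]; b=cv2.imread('pics/side3.png')[200:320,310:450]
cv2.imwrite('pics/z3.png',np.vstack([cv2.resize(a,(480,400)),]));cv2.imwrite('pics/z3s.png',cv2.resize(b,None,fx=4,fy=4,interpolation=cv2.INTER_CUBIC))
E
```

```text
3.85 [446.47625307 -53.50034531  79.81129052] [-1.56835460e+00 -1.26382231e-04 -1.57164223e+00] 20.939805610634565 [ 0.24700232 -0.65873297 -1.35623126]
```

View pics/z3.png

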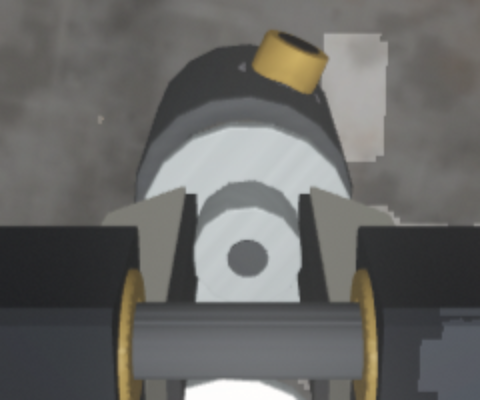

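View pics/z3s.png

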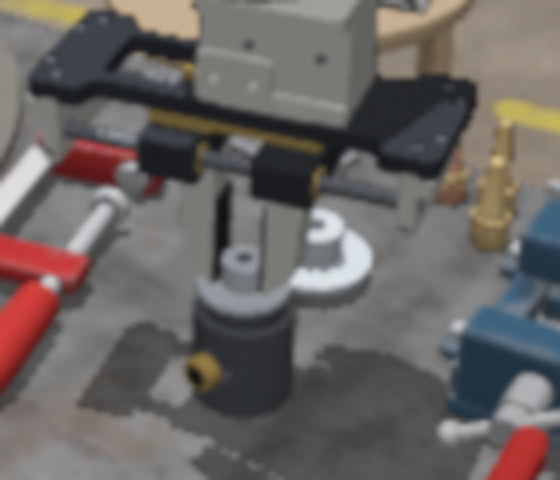

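apply_moves:
  rows:
    - [[0.01, 0.2, -0.1], 0, 1.5]
    - [[0.01, 0.5, -0.1], 0, 1.5]
    - [[0.01, 0.7, -0.1], 0, 1.5]
    - [[0.01, 0.85, -0.1], 0, 1.5]

```text
time: 4.45
tool_pos: [445.6, -53.9, 71.3]
tcp_rot: [-1.568, -0.0, -1.572]
contact_force: [-0.6, 0.7, -2.1]
grip_width: 20.9
```

apply_moves:
  rows:
    - [[0, 0.08, 0], 0, 1.5]
    - [[0, 0.15, 0], 0, 1.5]
    - [[0, 0.15, 0], 0, 1.5]

```text
time: 4.82
tool_pos: [445.6, -53.9, 70.5]
tcp_rot: [-1.568, -0.0, -1.572]
contact_force: [-3.5, -0.3, 8.6]
grip_width: 20.7
```

Contact at the expected height (flange on rim, +8.6 N). Releasing.

apply_moves:
  rows:
    - [[0, 0, 0], 0, 2.6]
    - [[0, 0, 0], 0, 4]
    - [[0, 0, 0], 0, 6]
    - [[0, 0, 0], 0, 7]
    - [[0, 0, 0], 0, 7]

```text
time: 5.45
tool_pos: [445.6, -53.9, 70.5]
tcp_rot: [-1.568, -0.0, -1.572]
contact_force: [0.1, 0.3, 0.1]
grip_width: 61.3
```

apply_moves:
  rows:
    - [[0, -3, 0], 0, 7]
    - [[0, -6, 0], 0, 7.5]
    - [[0, -6, 0], 0, 7.5]
    - [[0, -6, 0], 0, 7.5]

```text
time: 5.95
tool_pos: [445.0, -53.7, 129.9]
tcp_rot: [-1.568, -0.0, -1.572]
contact_force: [-0.4, -0.2, 0.3]
grip_width: 75.0
```

```bash
python3 look.py 4 wrist side
python3 - <<'E'
from h import *
a=cv2.imread('pics/wrist4.png')[170:330,230:420]; b=cv2.imread('pics/side4.png')[200:320,310:450]
cv2.imwrite('pics/z4.png',cv2.resize(a,None,fx=4,fy=3.75,interpolation=cv2.INTER_CUBIC));cv2.imwrite('pics/z4s.png',cv2.resize(b,None,fx=4,fy=4,interpolation=cv2.INTER_CUBIC))
E
```

```text
5.95 [444.96838918 -53.74217215 129.9130969 ] [-1.56840599e+00 -2.24642792e-04 -1.57195933e+00] 75.03155159410514 [-0.43763263 -0.24837243  0.33987576]
```

View pics/z4.png

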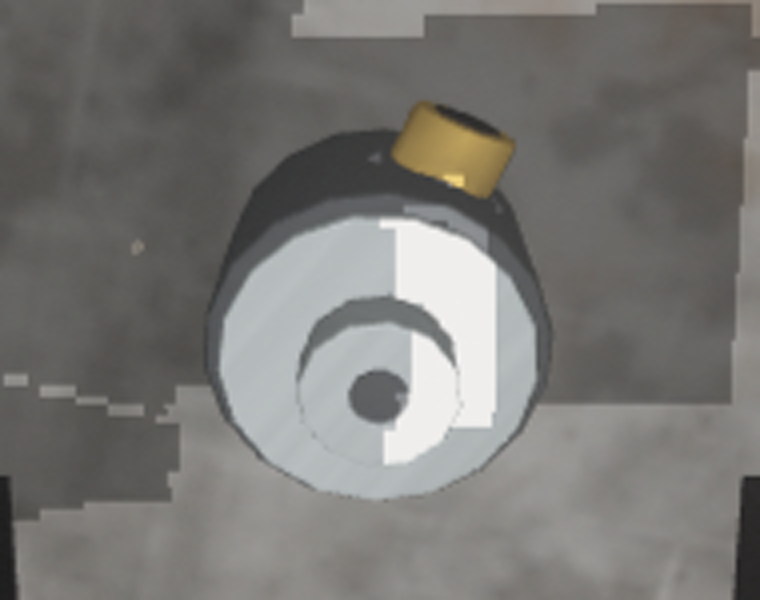

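View pics/z4s.png

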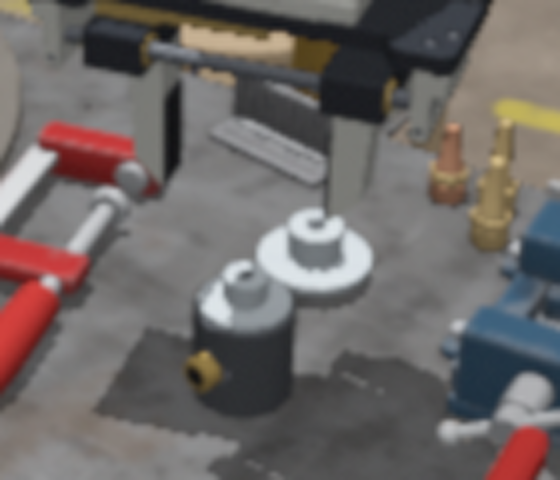

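Run:
```python
from h import *
w=cam('wrist');s=cam('side')
q=lambda x,y:(230+x/4,170+y/3.75)
c=plane(w,q(378,394),68);f=plane(w,q(379,356),54);o=plane(w,q(473,119),25)
print(c,f,o)
for k in(c,f): d=o-k; print(np.hypot(*d[:2]),np.degrees(np.arctan2(d[1],d[0])))
so=(310+203/4,200+371/4); print(tri([w,s],[q(473,119),so]), plane(s,so,25), plane(s,(310+245/4,200+272/4),68))
```

```text
[446.71531121 -53.27664269  68.        ] [446.8954581  -52.50826695  54.        ] [461.13963848 -22.35781907  25.        ]
34.117955258152186 64.98988927343564
33.34585704504199 64.7122270184672
(array([458.27967789, -22.65862673,  28.62850332]), [2.81, 2.81]) [457.18812003 -27.93250432  25.        ] [446.78759742 -55.09339167  68.        ]
```

Run:
```python
import cv2
im=cv2.imread('pics/wrist4.png'); cv2.imwrite('pics/z4v.png',cv2.resize(im[120:320,0:260],None,fx=3,fy=3))
im=cv2.imread('pics/side4.png'); cv2.imwrite('pics/z4vs.png',cv2.resize(im[220:340,400:520],None,fx=5,fy=5))
```

```text
(no output)
```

View pics/z4v.png

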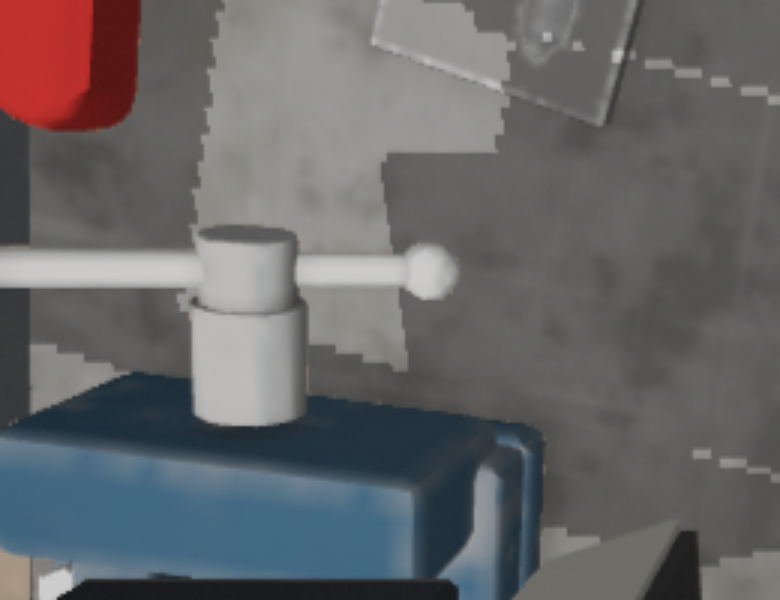

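View pics/z4vs.png

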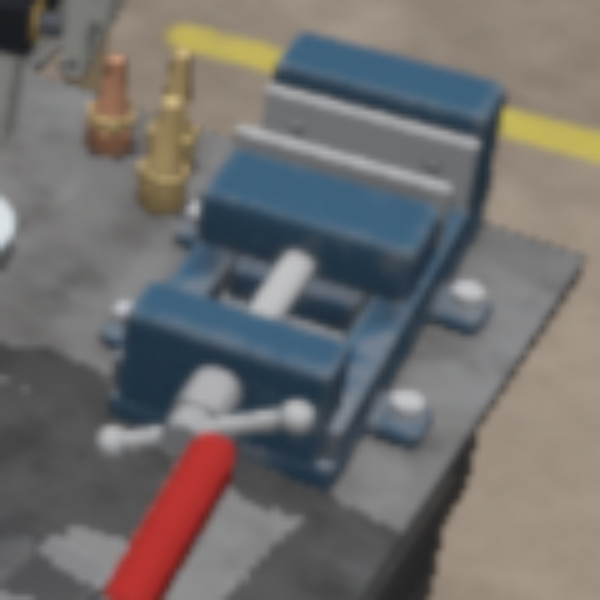

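Run:
```python
from h import *
w=cam('wrist');s=cam('side')
print(tri([w,s],[(143.3,210),(422.4,307.6)]),tri([w,s],[(138.3,283.3),(428.5,280)]))
```

```text
(array([337.46191884, -27.24446744,  26.74587149]), [0.53, 0.53]) (array([341.29729309, -63.58644879,  60.7433405 ]), [4.04, 4.04])
```

apply_moves:
  rows:
    - [[-0.03, 0, 0.1], 0.18, 7.5]
    - [[-0.03, 0, 0.1], 0.36, 7.5]
    - [[-0.03, 0, 0.1], 0.42, 7.5]
    - [[-0.03, 0, 0.1], 0.42, 7.5]

```text
time: 6.55
tool_pos: [445.3, -53.3, 128.7]
tcp_rot: [-1.571, 0.0, -1.991]
contact_force: [-0.8, 0.5, -0.7]
grip_width: 75.0
```

```bash
python3 look.py 5 wrist
```

```text
6.55 [445.29445261 -53.27022815 128.6812377 ] [-1.57148260e+00  3.70925656e-04 -1.99141100e+00] 75.04995491452084 [-0.82898067  0.45958034 -0.71328873]
```

View pics/wrist5.png

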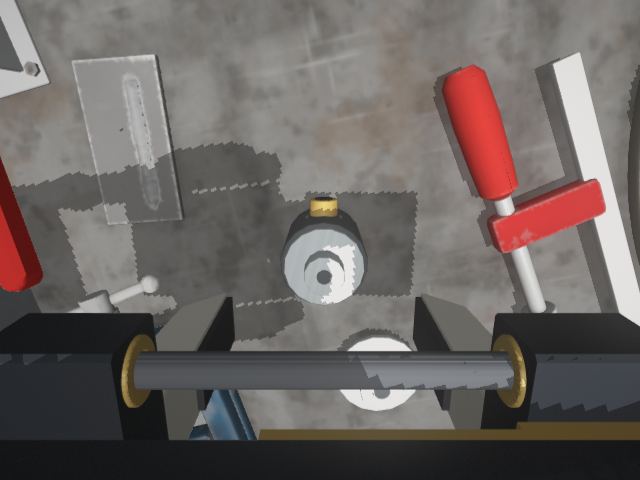

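apply_moves:
  rows:
    - [[0, 3, 0], 0, 7.5]
    - [[0, 6, 0], 0, 7.5]
    - [[0, 8.5, 0], 0, 7.5]
    - [[0, 9.8, 0], 0, 7.5]
    - [[0, 9.8, 0], 0, 7.5]

```text
time: 7.22
tool_pos: [444.9, -53.1, 30.2]
tcp_rot: [-1.573, 0.0, -1.99]
contact_force: [0.2, -0.4, -0.0]
grip_width: 74.7
```

```bash
python3 look.py 6 wrist
```

```text
7.225 [444.90082324 -53.12329808  30.23125287] [-1.57302740e+00  1.68162697e-04 -1.99014548e+00] 74.71681320125487 [ 0.18182584 -0.42708901 -0.03943876]
```

View pics/wrist6.png

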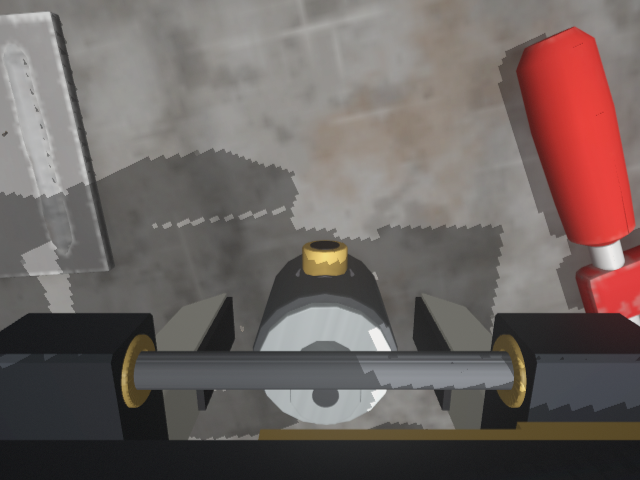

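apply_moves:
  rows:
    - [[0, 0, 0], 0, 5.6]
    - [[0, 0, 0], 0, 4.2]
    - [[0, 0, 0], 0, 4]
    - [[0, 0, 0], 0, 4]
    - [[0, 0, 0], 0, 4]

```text
time: 7.9
tool_pos: [445.6, -53.3, 31.4]
tcp_rot: [-1.571, 0.0, -1.99]
contact_force: [-1.4, 0.6, 6.3]
grip_width: 49.8
```

apply_moves:
  rows:
    - [[0, 0, 0], 0, 4]
    - [[0, -1, 0], 0, 4]
    - [[0, -3, 0], 0, 4]
    - [[0, -5, 0], 0, 4]

```text
time: 8.4
tool_pos: [445.2, -53.2, 82.0]
tcp_rot: [-1.572, 0.0, -1.99]
contact_force: [-0.7, -1.0, -3.5]
grip_width: 50.1
```

```bash
python3 look.py 7 wrist side
python3 - <<'E'
from h import *
b=cv2.imread('pics/side7.png')[180:320,310:450]
cv2.imwrite('pics/z7s.png',cv2.resize(b,None,fx=4,fy=4,interpolation=cv2.INTER_CUBIC))
E
```

```text
8.4 [445.21239201 -53.17806317  81.95430741] [-1.57195701e+00  3.32592109e-04 -1.99017394e+00] 50.08161823775019 [-0.68579776 -0.98785462 -3.48772795]
```

View pics/wrist7.png

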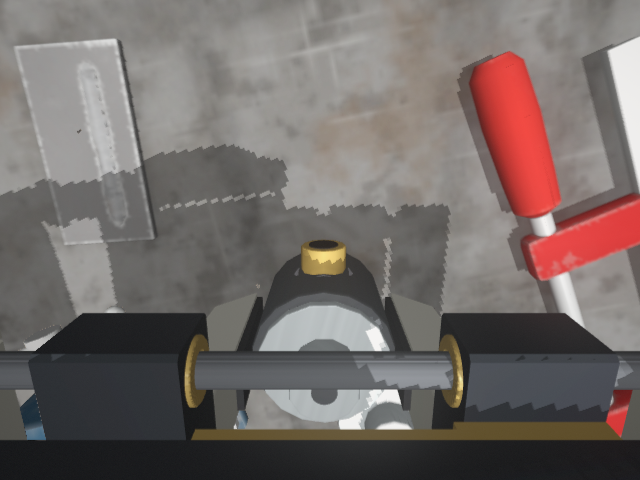

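View pics/z7s.png

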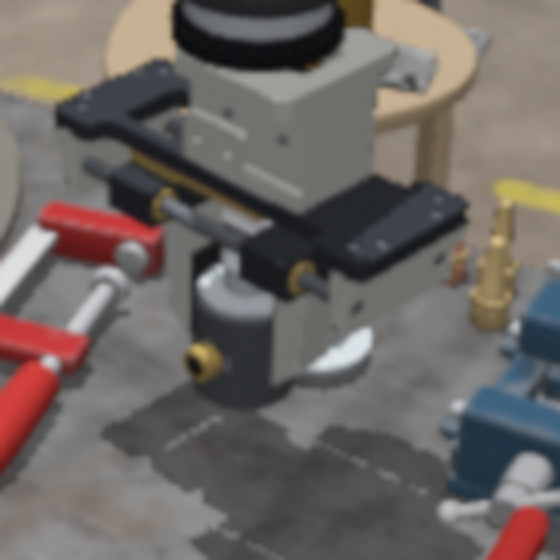

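apply_moves:
  rows:
    - [[0, -4, 0], 0, 4]
    - [[0, -8, 0], 0, 4]
    - [[0, -12, 0], 0.1, 4]
    - [[0, -14.2, 0], 0.2, 4]
    - [[0, -14.37, 0], 0.3, 4]

```text
time: 9.12
tool_pos: [446.6, -53.6, 227.7]
tcp_rot: [-1.566, 0.003, -2.293]
contact_force: [0.2, -0.4, -4.5]
grip_width: 50.1
```

```bash
cat > go.py <<'E'
from h import *
from scipy.spatial.transform import Rotation as Ro
import sys
T=np.array([float(v) for v in sys.argv[1:4]]); hd=float(sys.argv[4])
o=bot.get_obs(); R=Ro.from_euler('xyz',o['tcp_rot']).as_matrix()
print(o['tool_pos'],o['joint_positions'].round(3),'shift cm',(R.T@(T-o['tool_pos'])/10).round(3))
cur=np.degrees(np.arctan2(R[1,0],R[0,0]))+180  # camera side heading = outlet
print('heading',cur%360,'turn',np.radians((cur-hd+180)%360-180).round(3))
E
python3 go.py 482.3 121.2 225.7 -16.6
```

```text
[446.58238985 -53.62910899 227.72253724] [-2.910e-01  2.130e-01  1.743e+00  1.000e-03  1.179e+00  4.320e-01] shift cm [-15.475   0.201  -8.884]
heading 48.59764450846663 turn 1.138
```

apply_moves:
  rows:
    - [[-3, 0.2, -1.8], 0.15, 4]
    - [[-6, 0.2, -3.5], 0.3, 4]
    - [[-9, 0.2, -5.2], 0.45, 4]
    - [[-12, 0.2, -7], 0.6, 4]
    - [[-14, 0.2, -8.1], 0.75, 4]

```text
time: 9.75
tool_pos: [477.9, 106.4, 224.6]
tcp_rot: [-1.569, 0.004, -3.047]
contact_force: [0.2, -0.3, -4.6]
grip_width: 50.3
```

```bash
python3 go.py 482.3 121.2 225.7 -16.6
```

```text
[477.93234198 106.38183586 224.56966821] [ 0.063  0.29   1.647 -0.002  1.201  1.54 ] shift cm [-0.575 -0.113 -1.434]
heading 5.403400897671077 turn 0.384
```

apply_moves:
  rows:
    - [[-0.2, -0.1, -0.5], 0.15, 4]
    - [[-0.4, -0.1, -1], 0.28, 4]
    - [[-0.57, -0.1, -1.43], 0.38, 4]
    - [[-0.57, -0.1, -1.43], 0.38, 4]
    - [[-0.57, -0.1, -1.43], 0.38, 4]

```text
time: 10.38
tool_pos: [481.9, 121.0, 225.0]
tcp_rot: [-1.57, 0.003, 2.858]
contact_force: [-0.0, -0.2, -4.5]
grip_width: 50.3
```

```bash
python3 go.py 482.3 121.2 225.7 -16.6; python3 look.py 8 wrist side scene;python3 - <<'E'
from h import *
b=cv2.imread('pics/side8.png')[130:280,190:390]
cv2.imwrite('pics/z8s.png',cv2.resize(b,None,fx=4,fy=4,interpolation=cv2.INTER_CUBIC))
b=cv2.imread('pics/scene8.png')[80:280,230:430]
cv2.imwrite('pics/z8c.png',cv2.resize(b,None,fx=3,fy=3,interpolation=cv2.INTER_CUBIC))
E
```

```text
[481.92945192 121.00315361 224.97469969] [ 0.093  0.303  1.626 -0.002  1.209  1.948] shift cm [-0.03  -0.072 -0.029]
heading 343.73906746330374 turn 0.006
10.375 [481.92945192 121.00315361 224.97469969] [-1.57020751e+00  2.81291498e-03  2.85778584e+00] 50.31959651128219 [-0.01082805 -0.17801005 -4.52326568]
```

View pics/wrist8.png

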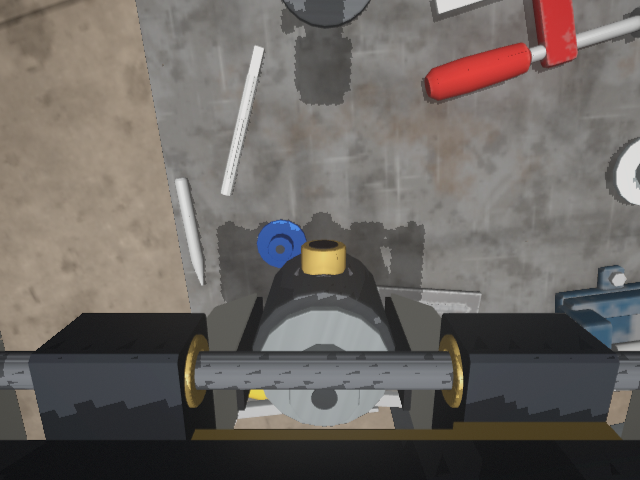

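View pics/z8s.png

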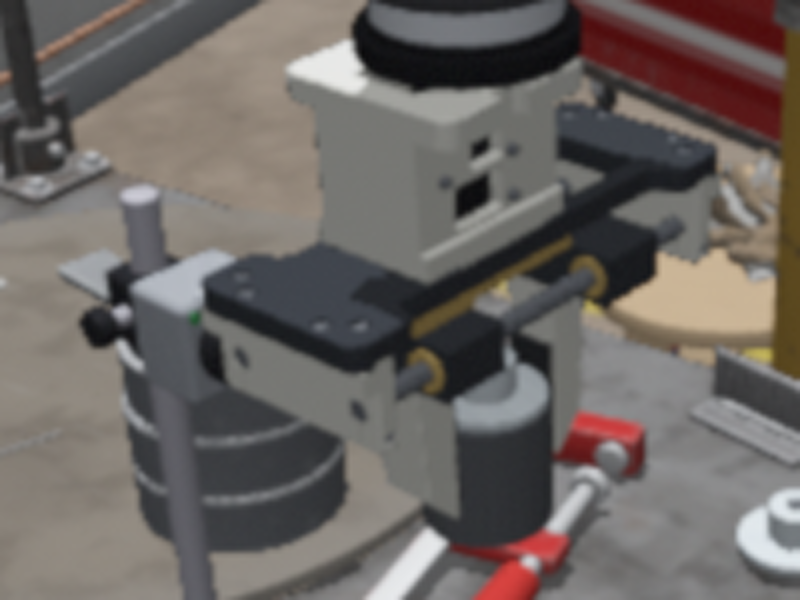

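View pics/z8c.png

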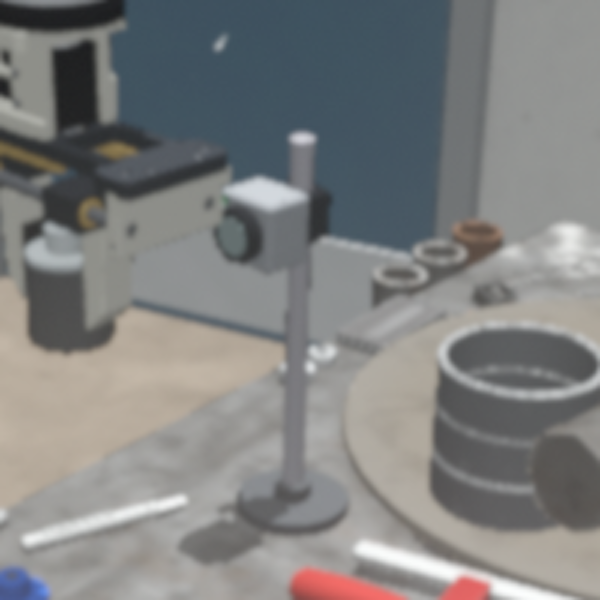

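Run:
```python
from h import *
w=cam('wrist');s=cam('side');c=cam('scene')
L=(607.2,83.8,219.7); print(proj(c,L),proj(s,L)); print(tri([s,c],[(252.5,217),(308.3,158.7)]))
m=np.array([482.4,120.8,218.9])
print('pipe bottom/top proj scene',proj(c,m-[0,0,25]),proj(c,m+[0,0,43]),'seen bottom ~',(230+71/3,80+348/3),' side',proj(s,m-[0,0,25]),proj(s,m+[0,0,25]))
d=m-L;h=np.radians(-16.6);print(d[:2]@[np.cos(h),np.sin(h)],d[:2]@[-np.sin(h),np.cos(h)],d[2])
print('outlet',plane(w,(324,245),218.9),plane(w,(324.5,396),218.9+43)); print(bot.get_obs()['dq'])
```

```text
[306.800607   158.58040581] [251.93584278 216.75797537]
(array([608.03457334,  81.52297423, 218.79103111]), [0.87, 0.87])
pipe bottom/top proj scene [252.81639149 191.95756497] [250.90496617 154.71210388] seen bottom ~ (253.66666666666666, 196.0)  side [312.18933817 258.0662626 ] [310.84736169 229.68633165]
-130.16912688723272 -0.1959729969307844 -0.799999999999983
outlet [515.64883892 110.69311657 218.9       ] [482.09750578 120.35815601 261.9       ]
[ 8.66152873e-04 -7.68695696e-04 -2.28256026e-03 -3.71559274e-05
 -3.23874510e-05  5.60055997e-03]
```

apply_moves:
  rows:
    - [[0, -0.05, 0], 0, 4]
    - [[0, -0.05, 0], 0, 4]
    - [[0, -0.05, 0], 0, 4]
    - [[0, -0.05, 0], 0, 4]

```text
time: 11.02
tool_pos: [482.1, 121.0, 225.9]
tcp_rot: [-1.571, 0.004, 2.857]
contact_force: [-0.1, -0.5, -4.0]
grip_width: 50.3
```

Run:
```python
from h import *
o=bot.get_obs();print(o['tool_pos'],o['tcp_rot'],o['dq'].round(4),o['grip_width']); print(order.close_job())
```

```text
[482.14705585 120.9731064  225.9050511 ] [-1.57057625  0.00361472  2.85659701] [-0.0013  0.0016  0.0013  0.0004 -0.0014  0.0004] 50.269325489971976
the job is handed in; nothing more can be done
None
```

The smaller grey cap is seated on the pipe. The arm is holding the pipe upright in front of the lens, and I handed the job in at about 11 s.

- **Cap:** I lowered it until it met the rim at the expected height (tool at 70.5 mm, against 70.6 mm expected) and let go. Pictures after the release, after the lift and at the end showed it level and centred. I did not measure its tilt or offset to the millimetre.
- **Pipe position:** before a last rise of about 1 mm, I worked out the pipe's middle from the tool pose and my estimate of how it sits in the grip. It came out 130 mm in front of the lens, within 1 mm sideways and in height. The outlet pointed at the lens to about 0.01 rad by the tool angle. The pipe was still, held at 50 mm opening, and well clear of the stand.
- **Disagreements between views:**
    - The wrist camera reads about 1.5 mm off along x at close range, so I lined the cap up by what it showed of both parts.
    - The side view put the outlet's starting direction 3–4° away from the wrist view. I used 66°, and the wrist view then showed the outlet in line.
    - A second estimate of the lens, from the side and scene cameras, differed from mine by about 2.5 mm. That is well within the 15 mm allowed.
- **Other things on the table:** I saw no sign of the camera or the other things being moved, but I did not measure them again.

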